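Load the push-latch sample lift

TASK

The round blue sample lift on top of the white reader is latched down. Push it fully down and let go so that it releases and comes up, stand the white-lidded sample pot upright in the middle of the raised platform and let go of it, then push pot and lift fully down so that the lift latches down again with the pot standing on it.

Things in the scene. Friction and masses are not known exactly. Their poses are not given: they have to be found in the camera images.
- sample_pot: Round sample pot, clear with a white screw lid, 43 mm across and 48 mm high, about 30 g, standing upright on the worktop. Origin: centre of its underside. Other low things stand near it: a thin vial with a black cap and a wider, flat pale dish (62 mm across, 15 mm high).
- platform (a point): Centre of the upper face of the round blue sample lift, which moves with it: 113 mm above the worktop when up, about 93 when latched, 83 at the bottom stop; z up. The lift is a dish 66 mm wide inside (72 outside) with a rim 4 mm high. It stands on a fixed white reader, a box of 150 x 130 mm, 75 mm high.
- lift (a joint): How far the lift is pushed down, m: 0 up (released), about 0.020 latched, 0.030 bottom stop. It slides vertically on a weak spring (1 N at the top, 2 to 3 N at the bottom) with a push-push latch: each push to the bottom stop (at least to 0.0285), then letting go, changes its state: latched to released (it springs up 20 mm), or up to latched. The end is a rigid stop; push below 50 mm/s, as faster pushes meet 6 N earlier.
Mind the look-alikes: they are no part of the job. There is more than one size of the part that bears platform; the job needs the larger. Of the things shaped like the sample_pot, the clear one is meant.

How it is judged:
By the outcome, as a careful person would: the job done as asked, in the order asked, and still so for the second after the job is handed in, with the robot touching nothing.
It also fails if it takes over 58 s, if anything falls off the work surface, if the arm or the gripper's body presses on something with over 40 N, if the wrist force passes 120 N, or if a joint passes its speed limit or range.

ROBOT

A 7-joint arm with a two-finger parallel gripper is mounted at the origin on a cart in front of the work surface, level with it; the furniture and walls round the work are solid. World frame = base frame: x ahead of the robot, y to its left, z up, the work surface at z = 0. Lengths are in m, angles in rad, forces in N, time in s.
With the tool pointing down it reaches from about 0.425 to 0.875 m from the base axis. Payload 4.7 kg.
Tool frame: the origin (TCP) lies on the centre line of the jaws, within the pads' length; the fingertips stand 8 mm ahead of it and the grasp point (between the pads) lies 11 mm behind it; z points along the fingers, y is the direction in which the jaws open and shut (so a half turn about z gives the same grasp; the last joint's range is limited). The gripper opens to 87 mm and grips with 3 to 60 N. Pads are 19 mm wide; open, the fingers measure 117 mm over their backs; the gripper's body (75 mm by 190 mm) begins 51 mm behind the grasp point.
Start: joints at [1.358, 0.321, -0.07, 1.45, 0.023, 1.371, -0.057], TCP at [0.146, -0.633, 0.231] pointing down, gripper open.
Joint ranges: [-2.86, 2.86], [-0.3, 2.09], [-1.38, 1.24], [0.06, 2.45], [-1.56, 4.7], [0.09, 2.05], [-2.69, 2.69]. Speed limits (rad/s): [2.57, 2.57, 3.14, 3.14, 3.14, 3.14, 3.14].

INTERFACE

Orientations are given as a rotation vector (axis times angle).
In Python, from bench import ctrl, cams, workorder gives the robot as it stands. The module is installed in compiled form; this text tells all that it offers.
- The arm moves only by the tool carry_out, never from a script. Its argument "rows" is a list of rows, each an object with "offset": the shift along the tool's x, y, z in m, a list of three; "rot": the turn, a rotation vector about the tool's x, y, z in degrees, a list of three; "gripper": the opening, from 0 (shut) to 1 (fully open). In form: [{"offset": [dx, dy, dz], "rot": [rx, ry, rz], "gripper": gripper}, ...]. A call has 1 to 10 rows; each row shifts and turns the commanded pose from where the row before left it, along the tool's axes as they then stand; what a row does not reach is not made up. A row lasts 1/8 s, in which the tool goes at most 62.5 mm and 10.7 degrees, less where a joint would pass 70% of its speed; a pose out of reach is approached as far as the arm can. A call is refused whole if a number of a shift passes 0.0625 or a number of a turn 10.7, either way. A call with a gripper value outside its range is refused whole. The fingers move at their own pace and stop on an object; "grip_force" is the grip in N (left out, the last holds). Time passes only in rows, so rows that do not move let the fingers close. It gives the time, the measured TCP pose, the force and the opening at its end, in the units of the state.
- ctrl.get_state(): the state, without advancing time (a new reading comes with each control period).
- cams.get_image(name): name is "scene" or "top" or "wrist"; returns a dict with "img" (420x560x3 uint8, red, green, blue), "vfov" (degrees; the focal length in pixels is half the picture's height over the tangent of half this angle, whatever the lens; pixels are square), "cx", "cy" (the principal point, pixels), "k1" (the pictures are not rectified: a ray, as slopes to the right and down, at radius r is drawn at 1 + k1 r^2 times it, then the intrinsics apply), "R" (3x3) and "t" (3): a world point X has camera coordinates R X + t. Camera axes: x right, y down, z forward; pixel columns grow to the right and rows downward; lengths in m; the calibration is good to about 2 mm. A picture is of the moment at which its call begins. There is no depth.
- workorder.close_job(): hands the job in, once; it reports no verdict.
The state is a dict: "time": time; "joint_positions": joint angles; "qd": joint speeds; "joint_torque": joint torques, N m; "position": TCP position; "tool_rot": TCP orientation; "ft_force": force on the tool from outside, world axes, zero at the start; "torque": the same for the moment, N m; "grip_width": opening from 0.0 (shut) to 1.0 (fully open).
Only numpy, scipy, OpenCV 4.12 (cv2) and the standard library are available. Lean on these libraries where they do the work, as an engineer would, in place of code of your own. Each camera call takes 0.05 s, during which the arm holds its last target.

## Working session

There is one attempt and no reset: what is moved stays moved. The work goes in short steps, Python scripts to look and compute and a tool call to move; the robot and the scene stay as the last step left them, time stands still between calls to the robot, and variables do not carry over. Pictures are saved under pics/ and viewed, and the job is handed in when it is done.

Besides the shell and the picture viewer there is one more tool, called after "Call:" by a JSON object that holds its "fn" and its "kwargs". carry_out: Moves the arm, as the interface text tells. Its arguments: {"type":"object","properties":{"rows":{"type":"array"},"grip_force":{"type":"number"}},"required":["rows"]}

```bash
mkdir -p pics; cat > h.py <<'E'
import numpy as np, cv2
from bench import ctrl, cams, workorder
def snap(n,f):
    d=cams.get_image(n); cv2.imwrite('pics/'+f,d['img'][:,:,::-1]); return d
def ray(d,u,v):
    f=d['img'].shape[0]/2/np.tan(np.radians(d['vfov'])/2)
    K=np.array([[f,0,d['cx']],[0,f,d['cy']],[0,0,1.]])
    p=cv2.undistortPoints(np.array([[[u,v]]],float),K,np.array([d['k1'],0,0,0.]))[0,0]
    R=np.array(d['R']);t=np.array(d['t'])
    return -R.T@t, R.T@np.array([p[0],p[1],1.])
def onz(d,u,v,z):
    c,r=ray(d,u,v); return c+r*(z-c[2])/r[2]
E
python3 - <<'E'
from h import *
import pickle
for n in ['scene','top','wrist']:
    d=snap(n,n+'1.png'); pickle.dump(d,open(n+'1.pkl','wb')); print(n,d['vfov'],d['k1'],-np.array(d['R']).T@d['t'])
s=ctrl.get_state(); print(s)
E
```

```text
scene 44.87122285147912 0.0622800265656581 [-0.31904998  0.72345064  0.54362072]
top 43.31494590700015 -0.13803657127550073 [0.39661247 0.03784275 1.14441873]
wrist 66.83991411288481 -0.056010047589199675 [ 0.20941265 -0.61805026  0.38344414]
{'time': 0.15, 'joint_positions': array([ 1.35808912,  0.32164747, -0.07008625,  1.45137803,  0.02257558,
        1.37079543, -0.05692517]), 'qd': array([-3.82899937e-04, -3.39901886e-03,  1.18887668e-05, -3.31554399e-03,
       -8.41721604e-04,  3.64545157e-05,  7.41396960e-04]), 'joint_torque': array([ 4.70002055e-05, -4.91797614e+01, -4.04427247e-01, -3.12877643e+01,
       -6.39245496e-02,  4.04044543e-02,  1.00892998e-04]), 'position': array([ 0.1460394 , -0.63297291,  0.22972457]), 'tool_rot': array([-3.11999877e+00, -3.55336408e-01,  3.51139855e-04]), 'ft_force': array([-0.28666855, -0.97798476, -0.20802334]), 'torque': array([-0.01302479,  0.03789044,  0.01249041]), 'grip_width': 1.0070568928423829}
```

View pics/scene1.png

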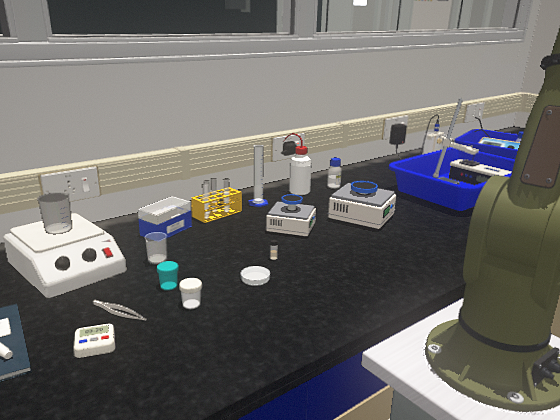

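View pics/top1.png

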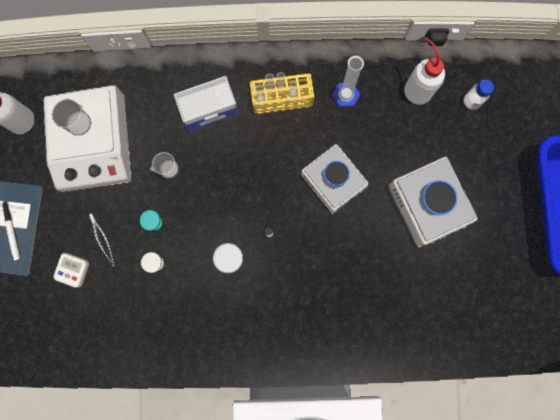

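View pics/wrist1.png

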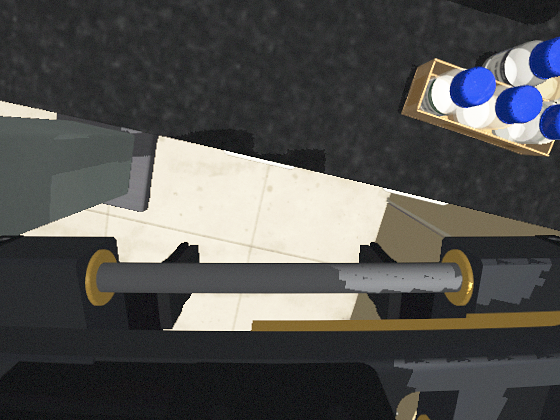

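```bash
python3 - <<'E'
import pickle,sys
from h import *
T=pickle.load(open('top1.pkl','rb'));S=pickle.load(open('scene1.pkl','rb'))
a=T['img'][150:300,120:280];b=S['img'][220:320,130:290]
c=T['img'][140:260,280:490];e=S['img'][170:240,250:410]
r=lambda i:cv2.resize(i,(400,300),interpolation=cv2.INTER_CUBIC)
cv2.imwrite('pics/z1.png',np.vstack([np.hstack([r(a),r(b)]),np.hstack([r(c),r(e)])])[:,:,::-1])
hsv=cv2.cvtColor(T['img'],cv2.COLOR_RGB2HSV)
m=cv2.inRange(hsv,(95,80,40),(125,255,255))
cn,_=cv2.findContours(m,cv2.RETR_EXTERNAL,cv2.CHAIN_APPROX_NONE)
for k in cn:
    if len(k)>25: 
        el=cv2.fitEllipse(k); print('blue',el, onz(T,*el[0],.097))
m=cv2.inRange(hsv,(0,0,170),(180,70,255))
cn,_=cv2.findContours(m,cv2.RETR_EXTERNAL,cv2.CHAIN_APPROX_NONE)
for k in cn:
    if len(k)>25:
        el=cv2.fitEllipse(k)
        if 130<el[0][0]<260 and 230<el[0][1]<290: print('white',el, onz(T,*el[0],.048),onz(T,*el[0],.015))
p=onz(T,438,197,.097);q=onz(T,445,197,.097);print(p,q)
E
```

```text
blue ((19.29276466369629, 189.4346923828125), (5.232703685760498, 6.614018440246582), 52.52080535888672) [0.60693398 0.59238909 0.097     ]
blue ((439.15802001953125, 197.19781494140625), (34.12385940551758, 34.76618194580078), 118.2951889038086) [ 0.56398424 -0.27667429  0.097     ]
blue ((336.2668151855469, 173.30064392089844), (25.01187515258789, 25.100650787353516), 60.01514434814453) [ 0.61842887 -0.06927699  0.097     ]
blue ((549.2734985351562, 178.6666717529297), (20.967689514160156, 181.21742248535156), 177.33152770996094) [ 0.59755003 -0.51705626  0.097     ]
blue ((194.59457397460938, 125.12537384033203), (6.7205705642700195, 21.171337127685547), 70.03533935546875) [0.72868881 0.21765908 0.097     ]
blue ((229.1397705078125, 113.04708862304688), (6.359303951263428, 22.543668746948242), 70.95703125) [0.75195021 0.14587082 0.097     ]
blue ((345.6927185058594, 94.38211822509766), (23.653352737426758, 25.31733512878418), 107.46592712402344) [ 0.78521738 -0.09635914  0.097     ]
blue ((485.0849304199219, 87.37200927734375), (16.323022842407227, 18.202924728393555), 43.57502365112305) [ 0.79726071 -0.39491905  0.097     ]
white ((151.1030731201172, 262.1163330078125), (18.456722259521484, 20.86796760559082), 96.77413940429688) [0.45158655 0.31959104 0.048     ] [0.45324116 0.32807109 0.015     ]
white ((227.3360137939453, 257.59185791015625), (27.778640747070312, 28.105113983154297), 74.93266296386719) [0.45714989 0.15888762 0.048     ] [0.45897194 0.16253083 0.015     ]
[ 0.56445007 -0.27430207  0.097     ] [ 0.56408707 -0.28882845  0.097     ]
```

View pics/z1.png

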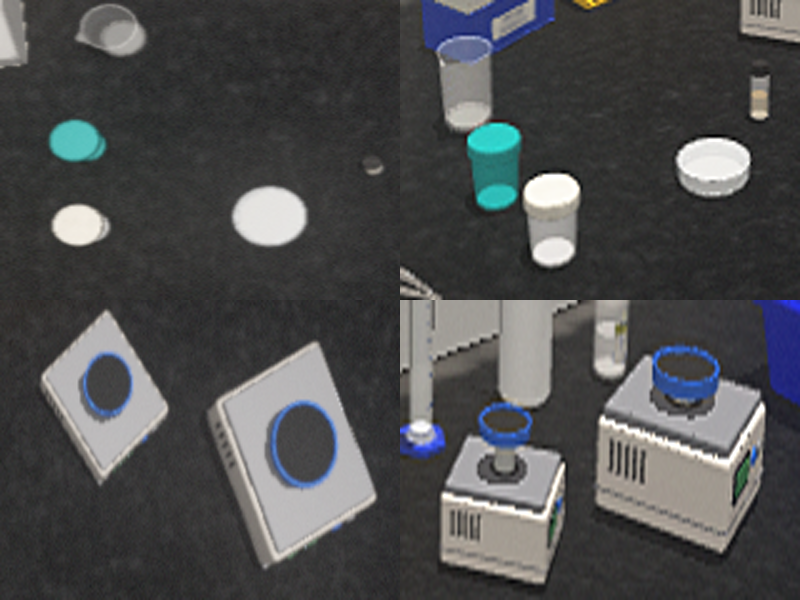

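```bash
python3 - <<'E'
import pickle
from h import *
S=pickle.load(open('scene1.pkl','rb'));T=pickle.load(open('top1.pkl','rb'))
for z in (0,.05,.1): print(onz(S,446,150,z))
for z in (.1,.2,.3): print('top',onz(S,460,100,z))
# lift rim centre in scene: blue contour
hsv=cv2.cvtColor(S['img'],cv2.COLOR_RGB2HSV)
m=cv2.inRange(hsv,(95,80,40),(125,255,255)); m[:170]=0;m[205:]=0;m[:,:330]=0;m[:,385:]=0
ys,xs=np.nonzero(m);print(xs.min(),xs.max(),ys.min(),ys.max(), onz(S,(xs.min()+xs.max())/2,ys.min()+6.5,.097))
# lid radius check: left edge/top/bottom of lid in top
h2=cv2.cvtColor(T['img'],cv2.COLOR_RGB2HSV);m=cv2.inRange(h2,(0,0,200),(180,70,255));m[:245]=0;m[280:]=0;m[:,:135]=0;m[:,170:]=0
ys,xs=np.nonzero(m);print(xs.min(),xs.max(),ys.min(),ys.max(),onz(T,xs.min()-.5,262,.048),onz(T,150,ys.min()-.5,.048),onz(T,150,ys.max()+.5,.048))
cv2.imwrite('pics/m.png',cv2.resize(m[240:285,130:175],None,fx=10,fy=10,interpolation=0))
g=T['img'][240:285,130:175]; cv2.imwrite('pics/g.png',cv2.resize(g,None,fx=12,fy=12,interpolation=0)[:,:,::-1])
E
```

```text
[ 0.85915581 -1.10335502  0.        ]
[ 0.75078929 -0.93533295  0.05      ]
[ 0.64242276 -0.76731087  0.1       ]
top [ 1.19832588 -1.68216969  0.1       ]
top [ 0.85628238 -1.13990009  0.2       ]
top [ 0.51423888 -0.59763048  0.3       ]
351 377 180 193 [ 0.54860109 -0.26655989  0.097     ]
142 160 253 271 [0.45228327 0.34014099 0.048     ] [0.47180992 0.32191026 0.048     ] [0.43201924 0.32200802 0.048     ]
```

View pics/g.png

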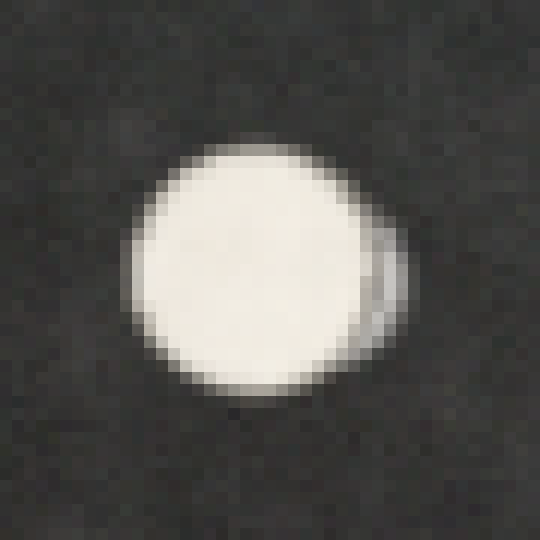

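Call:
{"fn": "carry_out", "kwargs": {"rows": [{"offset": [0, 0, -0.03], "rot": [0, 0, 6.5], "gripper": 0}, {"offset": [0, 0, -0.03], "rot": [0, 0, 6.5], "gripper": 0}, {"offset": [0.052, -0.0445, 0], "rot": [0, 0, 0], "gripper": 0}, {"offset": [0.052, -0.0445, 0], "rot": [0, 0, 0], "gripper": 0}, {"offset": [0.052, -0.0445, 0], "rot": [0, 0, 0], "gripper": 0}, {"offset": [0.052, -0.0445, 0], "rot": [0, 0, 0], "gripper": 0}, {"offset": [0.052, -0.0445, 0], "rot": [0, 0, 0], "gripper": 0}, {"offset": [0.052, -0.0445, 0], "rot": [0, 0, 0], "gripper": 0}, {"offset": [0.052, -0.0445, 0], "rot": [0, 0, 0], "gripper": 0}, {"offset": [0.02, -0.02, 0], "rot": [0, 0, 0], "gripper": 0}]}}

```text
time: 1.4
position: [0.5016, -0.3246, 0.2903]
tool_rot: [-3.14, -0.01, -0.001]
ft_force: [-0.4, -0.3, 1.0]
grip_width: 0.019
```

```bash
cat > st.py <<'E'
from h import *
s=ctrl.get_state()
from scipy.spatial.transform import Rotation as Ro
print(s['time'],s['position'].round(4),s['tool_rot'].round(4),s['ft_force'].round(2),s['grip_width'],s['joint_positions'].round(2))
print(Ro.from_rotvec(s['tool_rot']).as_matrix().round(4))
E
cat > w.py <<'E'
from st import *
import sys,pickle
d=snap('wrist',sys.argv[1]+'.png');pickle.dump(d,open(sys.argv[1]+'.pkl','wb'))
E
python3 w.py w2
```

```text
1.4 [ 0.5016 -0.3246  0.2903] [-3.1398e+00 -9.5000e-03 -1.3000e-03] [-0.35 -0.25  0.95] 0.018899487960216656 [ 0.82  0.21 -0.35  1.49  0.07  1.46 -1.09]
[[ 1.0e+00  6.1e-03  8.0e-04]
 [ 6.1e-03 -1.0e+00  1.8e-03]
 [ 8.0e-04 -1.8e-03 -1.0e+00]]
```

View pics/w2.png

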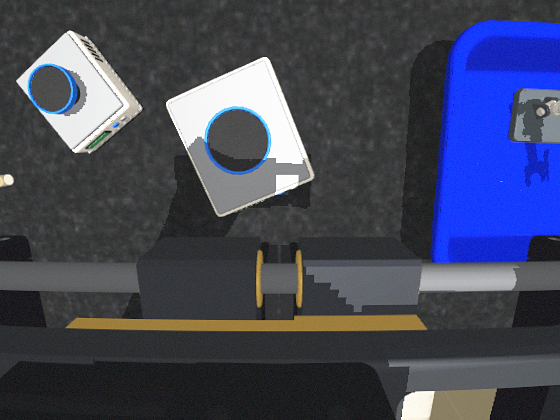

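```bash
cat > lift.py <<'E'
from h import *
import pickle,sys
d=pickle.load(open(sys.argv[1]+'.pkl','rb'));z=float(sys.argv[2])
hsv=cv2.cvtColor(d['img'],cv2.COLOR_RGB2HSV)
m=cv2.inRange(hsv,(95,110,80),(125,255,255))
cn,_=cv2.findContours(m,cv2.RETR_EXTERNAL,cv2.CHAIN_APPROX_NONE)
for k in cn:
    if len(k)>60:
        P=np.array([onz(d,u,v,z)[:2] for u,v in k[:,0].astype(float)]).astype(np.float32)
        c,r=cv2.minEnclosingCircle(P); print(cv2.fitEllipse(k)[0],'centre',c,'r',r, np.array(cv2.fitEllipse(P)).tolist() if 0 else cv2.fitEllipse(P))
E
python3 lift.py w2 .097; python3 lift.py top1 .097|head -8; python3 st.py
```

```text
(237.12615966796875, 140.26565551757812) centre (0.5634122490882874, -0.27906274795532227) r 0.035825908184051514 ((0.5632620453834534, -0.2791193723678589), (0.07000213861465454, 0.07034037262201309), 148.09585571289062)
(52.06185531616211, 88.6512222290039) centre (0.6184523701667786, -0.08213120698928833) r 0.02824537642300129 ((0.6188492774963379, -0.08202219754457474), (0.050503697246313095, 0.05574861541390419), 170.82662963867188)
(496.4293212890625, 149.855224609375) centre (0.5571898818016052, -0.5630618333816528) r 0.14317378401756287 ((0.5450066924095154, -0.5669927597045898), (0.15879565477371216, 0.2999928295612335), 94.88895416259766)
(439.0359191894531, 197.31053161621094) centre (0.5640562772750854, -0.2766757607460022) r 0.036235008388757706 ((0.5639095902442932, -0.2765539288520813), (0.06826640665531158, 0.07094118744134903), 16.529420852661133)
(336.02325439453125, 173.27871704101562) centre (0.6182727217674255, -0.06895121932029724) r 0.026027003303170204 ((0.6185796856880188, -0.06881041824817657), (0.0488215908408165, 0.05057805776596069), 53.05497360229492)
(549.6683349609375, 176.74346923828125) centre (0.5453240871429443, -0.5354860424995422) r 0.14707903563976288 ((0.6050329804420471, -0.5190396904945374), (0.04575993865728378, 0.3845013678073883), 87.11634063720703)
(345.8795471191406, 94.26348876953125) centre (0.7857047319412231, -0.09699692577123642) r 0.029315117746591568 ((0.7856127023696899, -0.09679009020328522), (0.049698375165462494, 0.051953062415122986), 97.19093322753906)
1.45 [ 0.5036 -0.3219  0.2902] [-3.138  -0.0149 -0.0035] [1.77 2.53 0.48] 0.01299103989986069 [ 0.82  0.21 -0.35  1.49  0.07  1.46 -1.09]
[[ 1.      0.0095  0.0022]
 [ 0.0095 -0.9999  0.0036]
 [ 0.0023 -0.0036 -1.    ]]
```

Call:
{"fn": "carry_out", "kwargs": {"rows": [{"offset": [0.03, -0.022, 0], "rot": [0, 0, 0], "gripper": 0}, {"offset": [0.03, -0.022, 0.02], "rot": [0, 0, 0], "gripper": 0}, {"offset": [0, 0, 0.05], "rot": [0, 0, 0], "gripper": 0}, {"offset": [0, 0, 0.05], "rot": [0, 0, 0], "gripper": 0}, {"offset": [0, 0, 0.02], "rot": [0, 0, 0], "gripper": 0}, {"offset": [0, 0, 0], "rot": [0, 0, 0], "gripper": 0}, {"offset": [0, 0, 0], "rot": [0, 0, 0], "gripper": 0}]}}

```text
time: 2.33
position: [0.5598, -0.2857, 0.1529]
tool_rot: [3.14, -0.001, 0.005]
ft_force: [-0.8, -0.3, 0.4]
grip_width: 0.007
```

Call:
{"fn": "carry_out", "kwargs": {"rows": [{"offset": [0.0037, -0.0077, 0.01], "rot": [0, 0, 0], "gripper": 0}, {"offset": [0, 0, 0.015], "rot": [0, 0, 0], "gripper": 0}, {"offset": [0, 0, 0.01], "rot": [0, 0, 0], "gripper": 0}, {"offset": [0, 0, 0.005], "rot": [0, 0, 0], "gripper": 0}, {"offset": [0, 0, 0], "rot": [0, 0, 0], "gripper": 0}]}}

```text
time: 2.95
position: [0.5619, -0.2773, 0.1099]
tool_rot: [-3.141, 0.001, 0.002]
ft_force: [0.8, 1.1, -0.9]
grip_width: 0.005
```

Call:
{"fn": "carry_out", "kwargs": {"rows": [{"offset": [0, 0, 0.004], "rot": [0, 0, 0], "gripper": 0}, {"offset": [0, 0, 0.004], "rot": [0, 0, 0], "gripper": 0}, {"offset": [0, 0, 0.004], "rot": [0, 0, 0], "gripper": 0}, {"offset": [0, 0, 0.004], "rot": [0, 0, 0], "gripper": 0}, {"offset": [0, 0, 0.004], "rot": [0, 0, 0], "gripper": 0}, {"offset": [0, 0, 0.002], "rot": [0, 0, 0], "gripper": 0}, {"offset": [0, 0, 0], "rot": [0, 0, 0], "gripper": 0}]}}

```text
time: 3.82
position: [0.5626, -0.2774, 0.0917]
tool_rot: [3.14, -0.0, 0.001]
ft_force: [-6.1, 3.3, 17.9]
grip_width: 0.004
```

Call:
{"fn": "carry_out", "kwargs": {"rows": [{"offset": [0, 0, -0.008], "rot": [0, 0, 0], "gripper": 0}, {"offset": [0, 0, -0.01], "rot": [0, 0, 0], "gripper": 0}, {"offset": [0, 0, -0.02], "rot": [0, 0, 0], "gripper": 0}, {"offset": [0, 0, -0.04], "rot": [0, 0, 0], "gripper": 0}, {"offset": [0, 0, -0.055], "rot": [0, 0, 0], "gripper": 0}, {"offset": [-0.04, 0, -0.055], "rot": [0, 0, 0], "gripper": 0}, {"offset": [-0.04, 0, 0], "rot": [0, 0, 0], "gripper": 0}, {"offset": [0, 0, 0], "rot": [0, 0, 0], "gripper": 0}, {"offset": [0, 0, 0], "rot": [0, 0, 0], "gripper": 0}]}}

```text
time: 4.95
position: [0.4858, -0.2769, 0.2724]
tool_rot: [-3.142, -0.0, -0.001]
ft_force: [-0.3, -0.1, 0.3]
grip_width: 0.006
```

```bash
python3 w.py w3; python3 lift.py w3 .117; python3 - <<'E'
from h import *
d=snap('scene','s3.png');import cv2
cv2.imwrite('pics/s3z.png',cv2.resize(d['img'][150:240,250:410],(800,450),interpolation=cv2.INTER_CUBIC)[:,:,::-1])
E
```

```text
4.95 [ 0.4858 -0.2769  0.2724] [-3.1415e+00 -2.0000e-04 -7.0000e-04] [-0.28 -0.15  0.28] 0.005555042469784424 [ 0.81  0.13 -0.37  1.61  0.05  1.41 -1.14]
[[ 1.e+00  2.e-04  4.e-04]
 [ 2.e-04 -1.e+00  1.e-04]
 [ 4.e-04 -1.e-04 -1.e+00]]
(281.2741394042969, 123.23004150390625) centre (0.5634101629257202, -0.2789085805416107) r 0.03587115928530693 ((0.5634410977363586, -0.2789791226387024), (0.07019145786762238, 0.07039950788021088), 32.734886169433594)
(80.63607788085938, 69.97108459472656) centre (0.6147289276123047, -0.09271178394556046) r 0.02623511664569378 ((0.6141490936279297, -0.09237590432167053), (0.047259557992219925, 0.05147584527730942), 159.94691467285156)
(519.9743041992188, 142.6344757080078) centre (0.5514885187149048, -0.5170277953147888) r 0.12955695390701294 ((0.5380927324295044, -0.5163200497627258), (0.09336313605308533, 0.28159087896347046), 94.89620208740234)
```

View pics/w3.png

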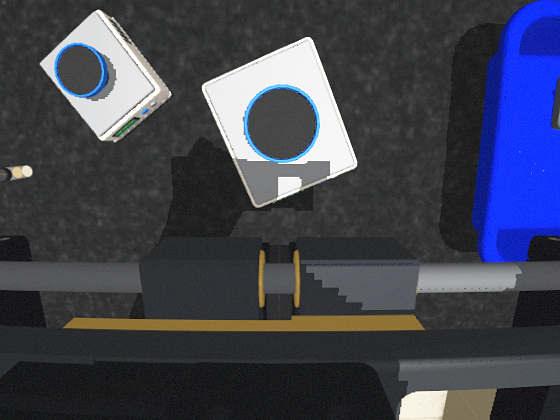

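View pics/s3z.png

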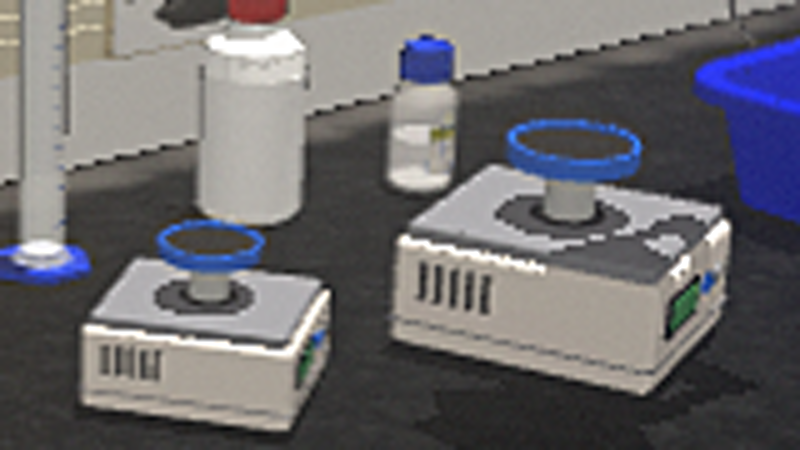

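Call:
{"fn": "carry_out", "kwargs": {"rows": [{"offset": [0, -0.04, 0], "rot": [0, 0, 0], "gripper": 0}, {"offset": [0, -0.055, 0], "rot": [0, 0, 0], "gripper": 0}, {"offset": [0, -0.055, 0], "rot": [0, 0, 0], "gripper": 0}, {"offset": [0, -0.055, 0], "rot": [0, 0, 0], "gripper": 0}, {"offset": [0, -0.055, 0], "rot": [0, 0, 0], "gripper": 0}, {"offset": [0, -0.055, 0], "rot": [0, 0, 0], "gripper": 0.3}, {"offset": [0, -0.055, 0], "rot": [0, 0, 0], "gripper": 0.6}, {"offset": [0, -0.055, 0], "rot": [0, 0, 0], "gripper": 1}, {"offset": [0, -0.055, 0], "rot": [0, 0, 0], "gripper": 1}, {"offset": [0, -0.055, 0], "rot": [0, 0, 0], "gripper": 1}]}}

```text
time: 6.3
position: [0.4855, 0.2602, 0.272]
tool_rot: [-3.141, -0.001, 0.001]
ft_force: [1.2, -0.3, 0.2]
grip_width: 0.489
```

Call:
{"fn": "carry_out", "kwargs": {"rows": [{"offset": [-0.03, -0.03, 0], "rot": [0, 0, 0], "gripper": 1}, {"offset": [-0.03, -0.015, 0], "rot": [0, 0, 0], "gripper": 1}, {"offset": [-0.02, 0, 0], "rot": [0, 0, 0], "gripper": 1}, {"offset": [0, 0, 0], "rot": [0, 0, 0], "gripper": 1}, {"offset": [0, 0, 0], "rot": [0, 0, 0], "gripper": 1}]}}

```text
time: 6.92
position: [0.4065, 0.3026, 0.272]
tool_rot: [-3.141, 0.001, -0.0]
ft_force: [0.1, 0.9, -0.6]
grip_width: 0.984
```

```bash
python3 w.py w4
```

```text
6.925 [0.4065 0.3026 0.272 ] [-3.1412e+00  1.2000e-03 -1.0000e-04] [ 0.15  0.9  -0.58] 0.9840124125711807 [ 0.22  0.04 -0.93  1.71  0.03  1.41 -2.28]
[[ 1.e+00 -8.e-04  1.e-04]
 [-8.e-04 -1.e+00  3.e-04]
 [ 1.e-04 -3.e-04 -1.e+00]]
```

View pics/w4.png

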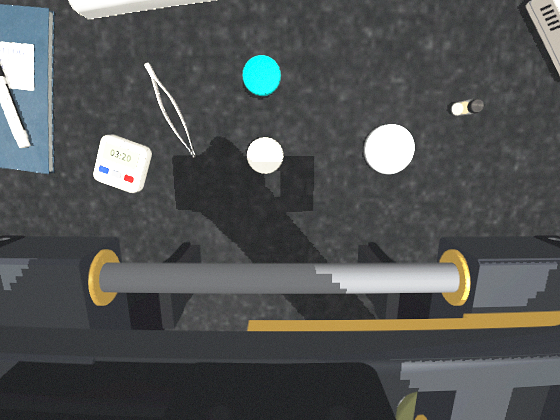

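```bash
python3 - <<'E'
from h import *
import pickle
d=pickle.load(open('w4.pkl','rb'))
g=cv2.cvtColor(d['img'],cv2.COLOR_RGB2GRAY)
m=cv2.inRange(g,95,255); m[:130]=0;m[185:]=0;m[:,:235]=0;m[:,300:]=0
cn,_=cv2.findContours(m,cv2.RETR_EXTERNAL,cv2.CHAIN_APPROX_NONE)
k=max(cn,key=len);print(cv2.fitEllipse(k),cv2.boundingRect(k),onz(d,*cv2.fitEllipse(k)[0],.048))
cv2.imwrite('pics/g4.png',cv2.resize(d['img'][130:185,235:300],None,fx=10,fy=10,interpolation=0)[:,:,::-1])
E
```

```text
((264.68377685546875, 154.93048095703125), (36.157920837402344, 36.32624435424805), 157.12416076660156) (246, 137, 38, 37) [0.45197129 0.31941915 0.048     ]
```

View pics/g4.png

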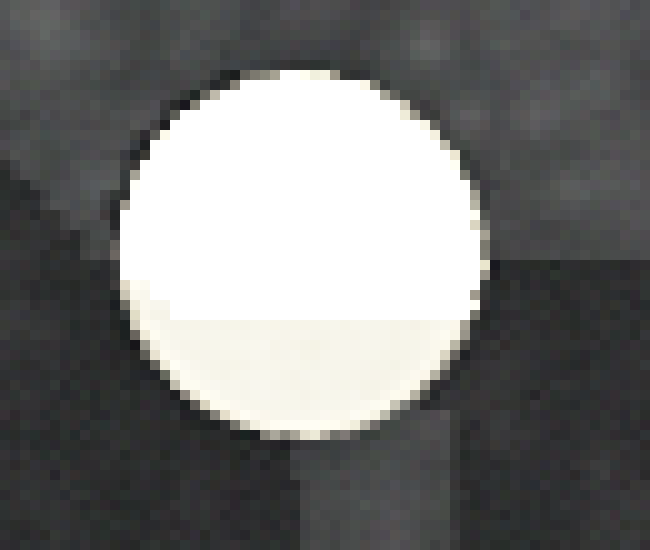

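Call:
{"fn": "carry_out", "kwargs": {"rows": [{"offset": [0.0225, -0.009, 0], "rot": [0, 0, 0], "gripper": 1}, {"offset": [0.023, -0.0085, 0.02], "rot": [0, 0, 0], "gripper": 1}, {"offset": [0, 0, 0.05], "rot": [0, 0, 0], "gripper": 1}, {"offset": [0, 0, 0.05], "rot": [0, 0, 0], "gripper": 1}, {"offset": [0, 0, 0.04], "rot": [0, 0, 0], "gripper": 1}, {"offset": [0, 0, 0], "rot": [0, 0, 0], "gripper": 1}, {"offset": [0, 0, 0], "rot": [0, 0, 0], "gripper": 1}]}}

```text
time: 7.85
position: [0.4522, 0.3209, 0.1134]
tool_rot: [-3.14, 0.001, -0.002]
ft_force: [-0.3, -0.2, 0.2]
grip_width: 0.997
```

```bash
python3 w.py w5
```

```text
7.85 [0.4522 0.3209 0.1134] [-3.1401e+00  1.2000e-03 -1.7000e-03] [-0.32 -0.25  0.19] 0.9968834074144293 [ 0.1   0.33 -0.89  1.81  0.28  1.14 -2.45]
[[ 1.0e+00 -7.0e-04  1.1e-03]
 [-7.0e-04 -1.0e+00  1.5e-03]
 [ 1.1e-03 -1.5e-03 -1.0e+00]]
```

View pics/w5.png

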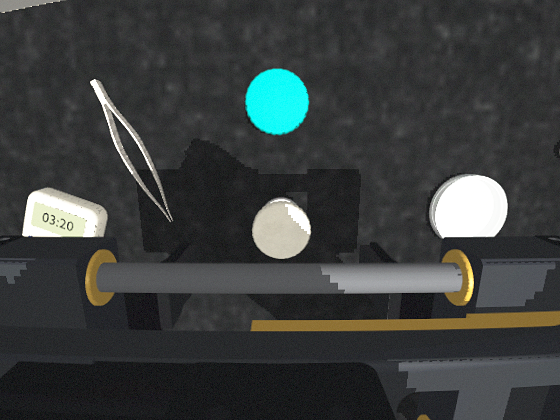

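```bash
python3 - <<'E'
from h import *
import pickle
d=pickle.load(open('w5.pkl','rb'))
print(onz(d,281.5,229,.048),onz(d,281.5,258,.048),onz(d,252.5,229,.048),onz(d,311,229,.048))
E
```

```text
[0.45364162 0.31942868 0.048     ] [0.431484 0.319409 0.048   ] [0.45365649 0.34022971 0.048     ] [0.45361751 0.29826764 0.048     ]
```

Call:
{"fn": "carry_out", "kwargs": {"rows": [{"offset": [0, 0, 0.03], "rot": [0, 0, 0], "gripper": 1}, {"offset": [0, 0, 0.03], "rot": [0, 0, 0], "gripper": 1}, {"offset": [0, 0, 0.02], "rot": [0, 0, 0], "gripper": 1}, {"offset": [0, 0, 0.006], "rot": [0, 0, 0], "gripper": 1}, {"offset": [0, 0, 0], "rot": [0, 0, 0], "gripper": 1}, {"offset": [0, 0, 0], "rot": [0, 0, 0], "gripper": 1}]}}

```text
time: 8.65
position: [0.4518, 0.3209, 0.0272]
tool_rot: [-3.141, 0.0, -0.003]
ft_force: [0.3, 0.0, 0.2]
grip_width: 0.996
```

Call:
{"fn": "carry_out", "kwargs": {"grip_force": 15, "rows": [{"offset": [0.001, 0.001, 0], "rot": [0, 0, 0], "gripper": 0.6}, {"offset": [0, 0, 0], "rot": [0, 0, 0], "gripper": 0.6}, {"offset": [0, 0, 0], "rot": [0, 0, 0], "gripper": 0.55}, {"offset": [0, 0, 0], "rot": [0, 0, 0], "gripper": 0.5}, {"offset": [0, 0, 0], "rot": [0, 0, 0], "gripper": 0.4}, {"offset": [0, 0, 0], "rot": [0, 0, 0], "gripper": 0.3}, {"offset": [0, 0, 0], "rot": [0, 0, 0], "gripper": 0.3}, {"offset": [0, 0, 0], "rot": [0, 0, 0], "gripper": 0.3}]}}

```text
time: 9.65
position: [0.452, 0.3192, 0.026]
tool_rot: [3.141, -0.0, -0.0]
ft_force: [0.7, 0.1, -0.4]
grip_width: 0.49
```

Call:
{"fn": "carry_out", "kwargs": {"rows": [{"offset": [0, 0, -0.01], "rot": [0, 0, 0], "gripper": 0.3}, {"offset": [0, 0, -0.02], "rot": [0, 0, 0], "gripper": 0.3}, {"offset": [0, 0, -0.04], "rot": [0, 0, 0], "gripper": 0.3}, {"offset": [0, 0, -0.05], "rot": [0, 0, 0], "gripper": 0.3}, {"offset": [0, 0, -0.05], "rot": [0, 0, 0], "gripper": 0.3}, {"offset": [0, 0, -0.05], "rot": [0, 0, 0], "gripper": 0.3}, {"offset": [0, 0, -0.03], "rot": [0, 0, 0], "gripper": 0.3}, {"offset": [0, 0, 0], "rot": [0, 0, 0], "gripper": 0.3}]}}

```text
time: 10.65
position: [0.4528, 0.3207, 0.2801]
tool_rot: [-3.139, -0.001, -0.009]
ft_force: [-0.1, -0.4, 0.1]
grip_width: 0.489
```

```bash
python3 w.py w6; python3 - <<'E'
from h import *
d=snap('scene','s6.png')
E
```

```text
10.65 [0.4528 0.3207 0.2801] [-3.1389e+00 -7.0000e-04 -9.4000e-03] [-0.14 -0.36  0.09] 0.4886707892601831 [ 0.18  0.18 -0.95  1.59  0.15  1.43 -2.35]
[[ 1.0e+00  4.0e-04  6.0e-03]
 [ 4.0e-04 -1.0e+00  2.6e-03]
 [ 6.0e-03 -2.6e-03 -1.0e+00]]
```

View pics/w6.png

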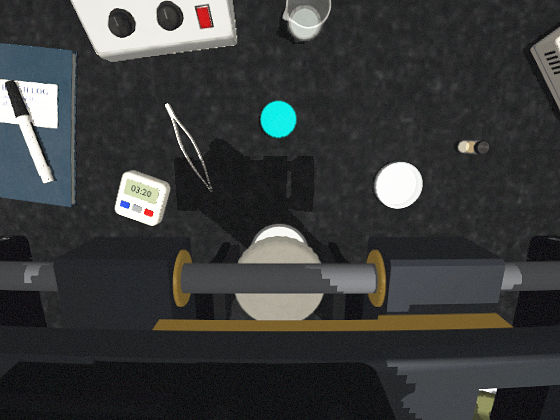

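View pics/s6.png

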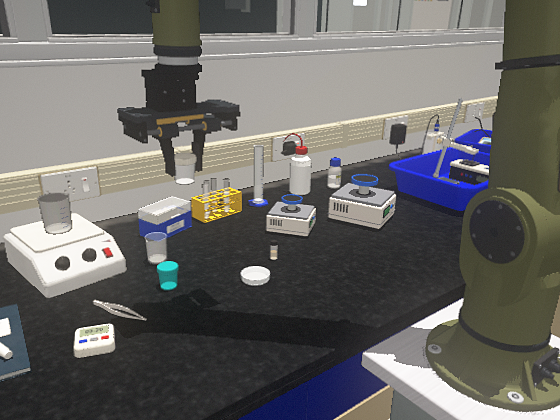

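Call:
{"fn": "carry_out", "kwargs": {"rows": [{"offset": [0.005, 0.02, 0], "rot": [0, 0, 0], "gripper": 0.3}, {"offset": [0.01, 0.04, 0], "rot": [0, 0, 0], "gripper": 0.3}, {"offset": [0.01, 0.055, 0], "rot": [0, 0, 0], "gripper": 0.3}, {"offset": [0.01, 0.055, 0], "rot": [0, 0, 0], "gripper": 0.3}, {"offset": [0.01, 0.055, 0], "rot": [0, 0, 0], "gripper": 0.3}, {"offset": [0.01, 0.055, 0], "rot": [0, 0, 0], "gripper": 0.3}, {"offset": [0.01, 0.055, 0], "rot": [0, 0, 0], "gripper": 0.3}, {"offset": [0.01, 0.055, 0], "rot": [0, 0, 0], "gripper": 0.3}, {"offset": [0.01, 0.055, 0], "rot": [0, 0, 0], "gripper": 0.3}, {"offset": [0.01, 0.055, 0], "rot": [0, 0, 0], "gripper": 0.3}]}}

```text
time: 12.0
position: [0.5463, -0.1822, 0.2746]
tool_rot: [-3.141, -0.0, 0.004]
ft_force: [0.3, 0.3, -1.0]
grip_width: 0.489
```

Call:
{"fn": "carry_out", "kwargs": {"rows": [{"offset": [0.01, 0.05, 0], "rot": [0, 0, 0], "gripper": 0.3}, {"offset": [0.005, 0.03, 0], "rot": [0, 0, 0], "gripper": 0.3}, {"offset": [0, 0.015, 0.02], "rot": [0, 0, 0], "gripper": 0.3}, {"offset": [0, 0, 0.04], "rot": [0, 0, 0], "gripper": 0.3}, {"offset": [0, 0, 0.02], "rot": [0, 0, 0], "gripper": 0.3}, {"offset": [0, 0, 0], "rot": [0, 0, 0], "gripper": 0.3}, {"offset": [0, 0, 0], "rot": [0, 0, 0], "gripper": 0.3}, {"offset": [0, 0, 0], "rot": [0, 0, 0], "gripper": 0.3}]}}

```text
time: 13.0
position: [0.563, -0.2757, 0.1978]
tool_rot: [3.14, 0.001, 0.004]
ft_force: [-0.6, -0.3, -0.7]
grip_width: 0.486
```

```bash
python3 w.py w7
```

```text
13.0 [ 0.563  -0.2757  0.1978] [3.1402e+00 6.0000e-04 3.9000e-03] [-0.56 -0.33 -0.73] 0.4857963656428846 [ 0.81  0.33 -0.49  1.55  0.16  1.31 -1.27]
[[ 1.0e+00  4.0e-04  2.5e-03]
 [ 4.0e-04 -1.0e+00 -1.4e-03]
 [ 2.5e-03  1.4e-03 -1.0e+00]]
```

View pics/w7.png

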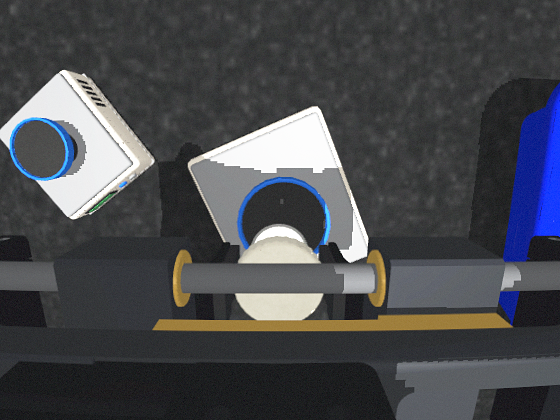

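Call:
{"fn": "carry_out", "kwargs": {"rows": [{"offset": [0, 0.0028, 0.01], "rot": [0, 0, 0], "gripper": 0.3}, {"offset": [0, 0, 0.02], "rot": [0, 0, 0], "gripper": 0.3}, {"offset": [0, 0, 0.015], "rot": [0, 0, 0], "gripper": 0.3}, {"offset": [0, 0, 0.005], "rot": [0, 0, 0], "gripper": 0.3}, {"offset": [0, 0, 0], "rot": [0, 0, 0], "gripper": 0.3}, {"offset": [0, 0, 0], "rot": [0, 0, 0], "gripper": 0.3}]}}

```text
time: 13.8
position: [0.5625, -0.2786, 0.1467]
tool_rot: [3.141, 0.0, 0.001]
ft_force: [0.3, 0.6, -0.5]
grip_width: 0.49
```

```bash
python3 w.py w8; python3 - <<'E'
from h import *
d=snap('scene','s8.png')
cv2.imwrite('pics/s8z.png',cv2.resize(d['img'][130:240,290:430],(763,600),interpolation=cv2.INTER_CUBIC)[:,:,::-1])
E
```

```text
13.8 [ 0.5625 -0.2786  0.1467] [3.1411e+00 1.0000e-04 1.5000e-03] [ 0.32  0.56 -0.5 ] 0.49006996834524075 [ 0.81  0.37 -0.49  1.6   0.18  1.22 -1.28]
[[ 1.e+00  1.e-04  1.e-03]
 [ 1.e-04 -1.e+00 -5.e-04]
 [ 1.e-03  5.e-04 -1.e+00]]
```

View pics/w8.png

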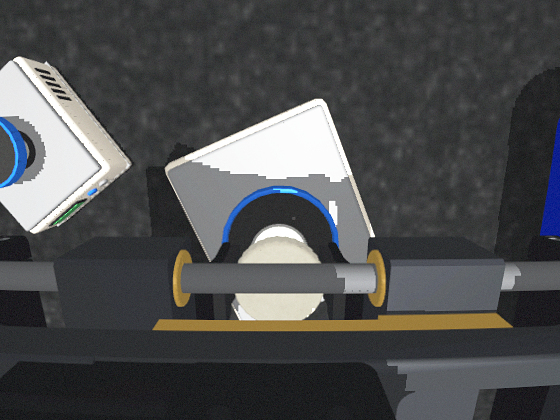

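View pics/s8z.png

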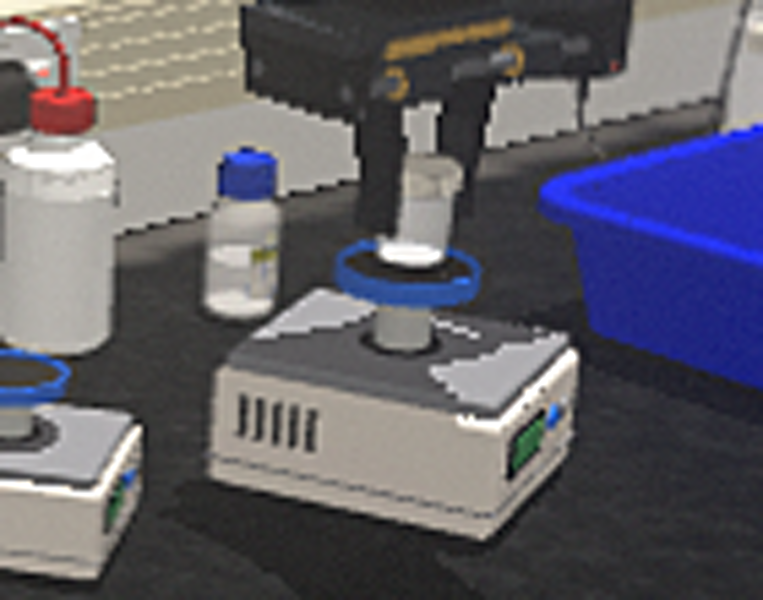

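Call:
{"fn": "carry_out", "kwargs": {"rows": [{"offset": [0, 0, 0.003], "rot": [0, 0, 0], "gripper": 0.3}, {"offset": [0, 0, 0.003], "rot": [0, 0, 0], "gripper": 0.3}, {"offset": [0, 0, 0.002], "rot": [0, 0, 0], "gripper": 0.3}, {"offset": [0, 0, 0], "rot": [0, 0, 0], "gripper": 0.3}, {"offset": [0, 0, 0], "rot": [0, 0, 0], "gripper": 0.3}]}}

```text
time: 14.52
position: [0.562, -0.2786, 0.1382]
tool_rot: [3.141, -0.0, -0.0]
ft_force: [-0.7, -0.1, 1.0]
grip_width: 0.492
```

```bash
python3 st.py; python3 - <<'E'
from h import *
d=snap('scene','s9.png')
cv2.imwrite('pics/s9z.png',cv2.resize(d['img'][130:240,290:430],(763,600),interpolation=cv2.INTER_CUBIC)[:,:,::-1])
E
```

```text
14.525 [ 0.562  -0.2786  0.1382] [ 3.1414e+00 -1.0000e-04 -1.0000e-04] [-0.72 -0.11  0.96] 0.49154997051445276 [ 0.81  0.37 -0.48  1.61  0.18  1.2  -1.29]
[[ 1.e+00 -1.e-04 -0.e+00]
 [-1.e-04 -1.e+00 -2.e-04]
 [-0.e+00  2.e-04 -1.e+00]]
```

View pics/s9z.png

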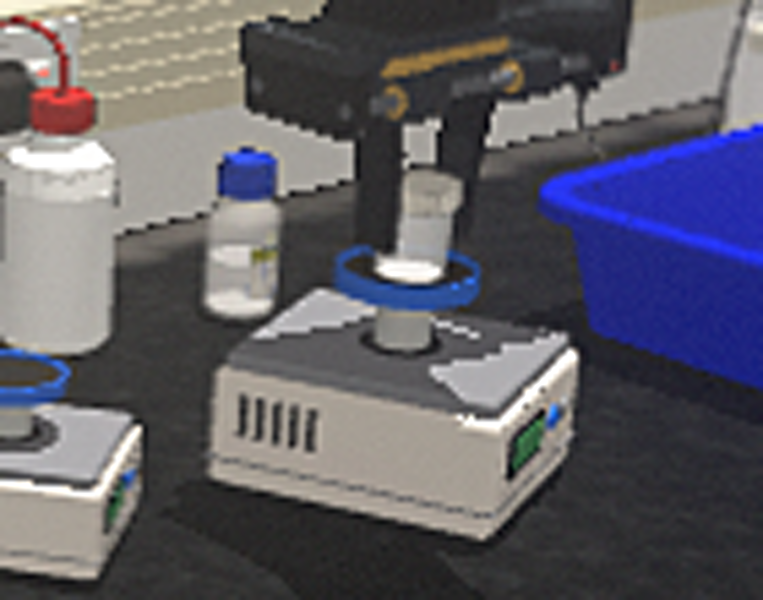

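Call:
{"fn": "carry_out", "kwargs": {"rows": [{"offset": [0, 0, 0], "rot": [0, 0, 0], "gripper": 0.55}, {"offset": [0, 0, 0], "rot": [0, 0, 0], "gripper": 0.65}, {"offset": [0, 0, 0], "rot": [0, 0, 0], "gripper": 0.8}, {"offset": [0, 0, 0], "rot": [0, 0, 0], "gripper": 0.9}, {"offset": [0, 0, 0], "rot": [0, 0, 0], "gripper": 0.9}, {"offset": [0, 0, -0.02], "rot": [0, 0, 0], "gripper": 0.9}, {"offset": [0, 0, -0.04], "rot": [0, 0, 0], "gripper": 0.9}, {"offset": [0, 0, -0.04], "rot": [0, 0, 0], "gripper": 0.9}, {"offset": [-0.03, 0, -0.03], "rot": [0, 0, 0], "gripper": 0.3}, {"offset": [-0.04, 0, -0.02], "rot": [0, 0, 0], "gripper": 0}]}}

```text
time: 15.82
position: [0.4926, -0.2782, 0.2914]
tool_rot: [3.14, 0.003, 0.006]
ft_force: [-0.2, -1.5, -0.0]
grip_width: 0.755
```

Call:
{"fn": "carry_out", "kwargs": {"rows": [{"offset": [0, 0, 0], "rot": [0, 0, 0], "gripper": 0}, {"offset": [0, 0, 0], "rot": [0, 0, 0], "gripper": 0}, {"offset": [0, 0, 0], "rot": [0, 0, 0], "gripper": 0}]}}

```text
time: 16.2
position: [0.4926, -0.2779, 0.2874]
tool_rot: [-3.14, -0.002, 0.001]
ft_force: [-0.7, -0.6, -0.3]
grip_width: 0.414
```

```bash
python3 w.py w10; python3 lift.py w10 .117|head -1; python3 - <<'E'
from h import *
d=snap('scene','s10.png')
cv2.imwrite('pics/s10z.png',cv2.resize(d['img'][130:240,290:430],(763,600),interpolation=cv2.INTER_CUBIC)[:,:,::-1])
E
```

```text
16.2 [ 0.4926 -0.2779  0.2874] [-3.1404e+00 -1.8000e-03  8.0000e-04] [-0.71 -0.6  -0.34] 0.414191772436579 [ 0.91  0.15 -0.49  1.56  0.07  1.45 -1.16]
[[ 1.0e+00  1.2e-03 -5.0e-04]
 [ 1.2e-03 -1.0e+00  1.2e-03]
 [-5.0e-04 -1.2e-03 -1.0e+00]]
(280.4353942871094, 130.9051971435547) centre (0.5634767413139343, -0.2788219153881073) r 0.03585831820964813 ((0.5634344816207886, -0.2789900302886963), (0.07005144655704498, 0.07041275501251221), 173.76931762695312)
```

View pics/w10.png

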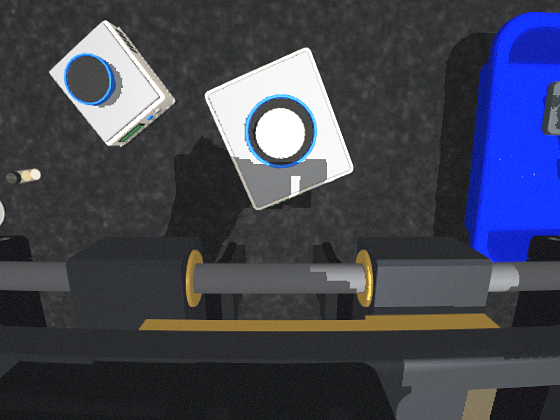

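View pics/s10z.png

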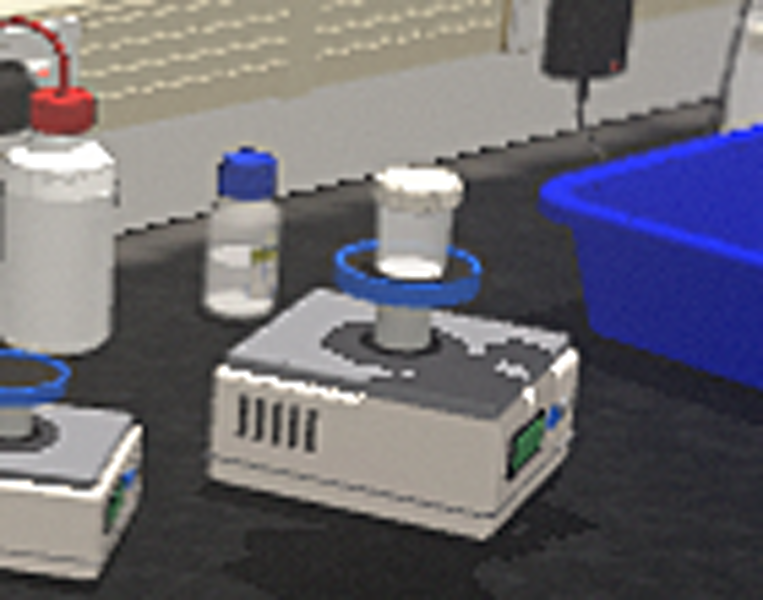

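```bash
python3 - <<'E'
from h import *
import pickle
d=pickle.load(open('w10.pkl','rb'))
g=cv2.inRange(cv2.cvtColor(d['img'],cv2.COLOR_RGB2HSV),(0,0,160),(180,60,255))
g[:100]=0;g[165:]=0;g[:,:250]=0;g[:,312:]=0
cn,_=cv2.findContours(g,cv2.RETR_EXTERNAL,cv2.CHAIN_APPROX_NONE);k=max(cn,key=len)
e=cv2.fitEllipse(k);print(e,onz(d,*e[0],.161))
E
```

```text
((279.9109802246094, 132.80780029296875), (48.43104553222656, 49.68850326538086), 173.72177124023438) [ 0.56173219 -0.27835641  0.161     ]
```

Call:
{"fn": "carry_out", "kwargs": {"rows": [{"offset": [0.03, 0, 0], "rot": [0, 0, 0], "gripper": 0}, {"offset": [0.0405, 0.0005, 0.01], "rot": [0, 0, 0], "gripper": 0}, {"offset": [0, 0, 0.03], "rot": [0, 0, 0], "gripper": 0}, {"offset": [0, 0, 0.03], "rot": [0, 0, 0], "gripper": 0}, {"offset": [0, 0, 0.02], "rot": [0, 0, 0], "gripper": 0}, {"offset": [0, 0, 0], "rot": [0, 0, 0], "gripper": 0}, {"offset": [0, 0, 0], "rot": [0, 0, 0], "gripper": 0}, {"offset": [0, 0, 0], "rot": [0, 0, 0], "gripper": 0}]}}

```text
time: 17.3
position: [0.5633, -0.2793, 0.1997]
tool_rot: [3.14, -0.0, 0.004]
ft_force: [0.2, -0.1, -0.3]
grip_width: 0.007
```

Call:
{"fn": "carry_out", "kwargs": {"rows": [{"offset": [0, 0, 0.01], "rot": [0, 0, 0], "gripper": 0}, {"offset": [0, 0, 0.01], "rot": [0, 0, 0], "gripper": 0}, {"offset": [0, 0, 0.004], "rot": [0, 0, 0], "gripper": 0}, {"offset": [0, 0, 0], "rot": [0, 0, 0], "gripper": 0}, {"offset": [0, 0, 0.004], "rot": [0, 0, 0], "gripper": 0}, {"offset": [0, 0, 0.004], "rot": [0, 0, 0], "gripper": 0}, {"offset": [0, 0, 0.004], "rot": [0, 0, 0], "gripper": 0}, {"offset": [0, 0, 0], "rot": [0, 0, 0], "gripper": 0}]}}

```text
time: 18.3
position: [0.5625, -0.2791, 0.1618]
tool_rot: [3.142, 0.0, 0.0]
ft_force: [0.3, -0.6, 2.0]
grip_width: 0.005
```

```bash
python3 st.py; python3 - <<'E'
from h import *
d=snap('scene','s11.png')
cv2.imwrite('pics/s11z.png',cv2.resize(d['img'][130:240,290:430],(763,600),interpolation=cv2.INTER_CUBIC)[:,:,::-1])
E
```

```text
18.3 [ 0.5625 -0.2791  0.1618] [3.1416 0.     0.    ] [ 0.3  -0.6   1.99] 0.005374505897880433 [ 0.82  0.36 -0.5   1.58  0.18  1.25 -1.28]
[[ 1.  0.  0.]
 [ 0. -1. -0.]
 [ 0.  0. -1.]]
```

View pics/s11z.png

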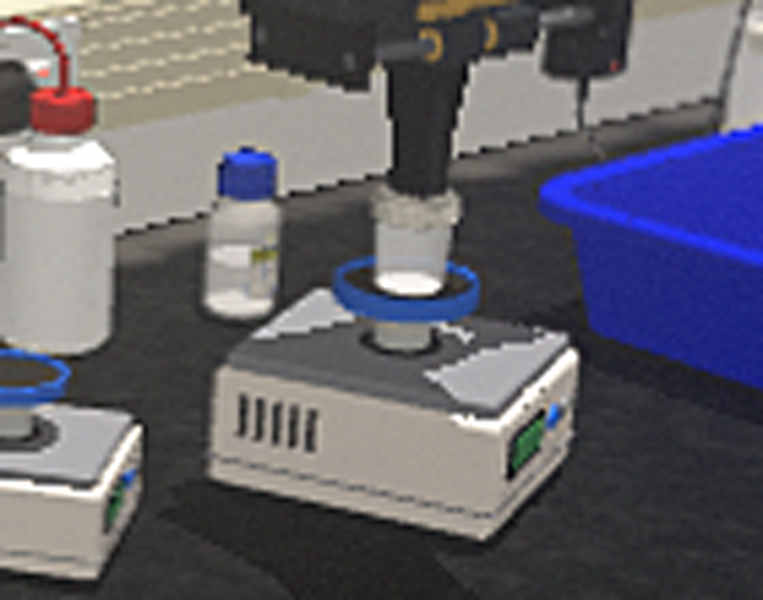

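Pushing centrally, pot upright. Continue to the stop.

Call:
{"fn": "carry_out", "kwargs": {"rows": [{"offset": [0, 0, 0.004], "rot": [0, 0, 0], "gripper": 0}, {"offset": [0, 0, 0.004], "rot": [0, 0, 0], "gripper": 0}, {"offset": [0, 0, 0.004], "rot": [0, 0, 0], "gripper": 0}, {"offset": [0, 0, 0.004], "rot": [0, 0, 0], "gripper": 0}, {"offset": [0, 0, 0.004], "rot": [0, 0, 0], "gripper": 0}, {"offset": [0, 0, 0.003], "rot": [0, 0, 0], "gripper": 0}, {"offset": [0, 0, 0.002], "rot": [0, 0, 0], "gripper": 0}, {"offset": [0, 0, 0], "rot": [0, 0, 0], "gripper": 0}]}}

```text
time: 19.35
position: [0.5631, -0.2792, 0.1397]
tool_rot: [3.14, -0.0, 0.002]
ft_force: [-2.6, 1.1, 13.3]
grip_width: 0.005
```

Call:
{"fn": "carry_out", "kwargs": {"rows": [{"offset": [0, 0, 0.001], "rot": [0, 0, 0], "gripper": 0}, {"offset": [0, 0, 0], "rot": [0, 0, 0], "gripper": 0}, {"offset": [0, 0, -0.005], "rot": [0, 0, 0], "gripper": 0}, {"offset": [0, 0, -0.004], "rot": [0, 0, 0], "gripper": 0}, {"offset": [0, 0, -0.004], "rot": [0, 0, 0], "gripper": 0}, {"offset": [0, 0, -0.004], "rot": [0, 0, 0], "gripper": 0}, {"offset": [0, 0, -0.006], "rot": [0, 0, 0], "gripper": 0}, {"offset": [0, 0, 0], "rot": [0, 0, 0], "gripper": 0}]}}

```text
time: 20.35
position: [0.5626, -0.2791, 0.1594]
tool_rot: [3.141, -0.0, 0.0]
ft_force: [0.2, -0.2, -0.0]
grip_width: 0.004
```

Call:
{"fn": "carry_out", "kwargs": {"rows": [{"offset": [0, 0, -0.01], "rot": [0, 0, 0], "gripper": 0}, {"offset": [0, 0, -0.03], "rot": [0, 0, 0], "gripper": 0}, {"offset": [0, 0, -0.04], "rot": [0, 0, 0], "gripper": 0}, {"offset": [-0.04, 0, -0.04], "rot": [0, 0, 0], "gripper": 0}, {"offset": [-0.03, 0, 0], "rot": [0, 0, 0], "gripper": 0}, {"offset": [0, 0, 0], "rot": [0, 0, 0], "gripper": 0}, {"offset": [0, 0, 0], "rot": [0, 0, 0], "gripper": 0}]}}

```text
time: 21.22
position: [0.4929, -0.2789, 0.2793]
tool_rot: [3.141, 0.0, 0.001]
ft_force: [0.7, 0.2, -0.6]
grip_width: 0.004
```

```bash
python3 w.py w12; python3 lift.py w12 .097|head -1; python3 - <<'E'
from h import *
d=snap('scene','s12.png')
cv2.imwrite('pics/s12z.png',cv2.resize(d['img'][130:240,290:430],(763,600),interpolation=cv2.INTER_CUBIC)[:,:,::-1])
E
```

```text
21.225 [ 0.4929 -0.2789  0.2793] [3.1415e+00 2.0000e-04 8.0000e-04] [ 0.72  0.15 -0.61] 0.004427330694998845 [ 0.92  0.15 -0.5   1.58  0.07  1.43 -1.16]
[[ 1.e+00  1.e-04  5.e-04]
 [ 1.e-04 -1.e+00 -1.e-04]
 [ 5.e-04  1.e-04 -1.e+00]]
(279.1864318847656, 131.59803771972656) centre (0.5633535385131836, -0.2788163423538208) r 0.036030225455760956 ((0.5634109377861023, -0.27901491522789), (0.07023733109235764, 0.07026811689138412), 33.19099044799805)
```

View pics/w12.png

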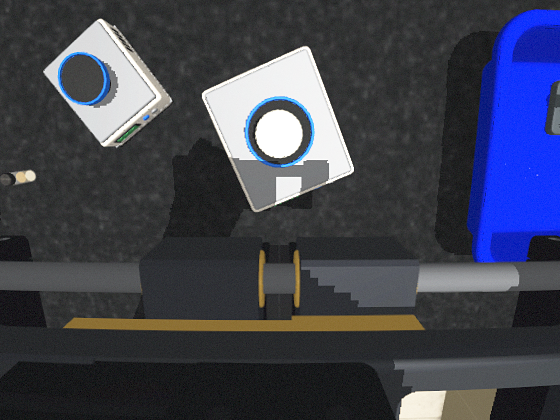

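View pics/s12z.png

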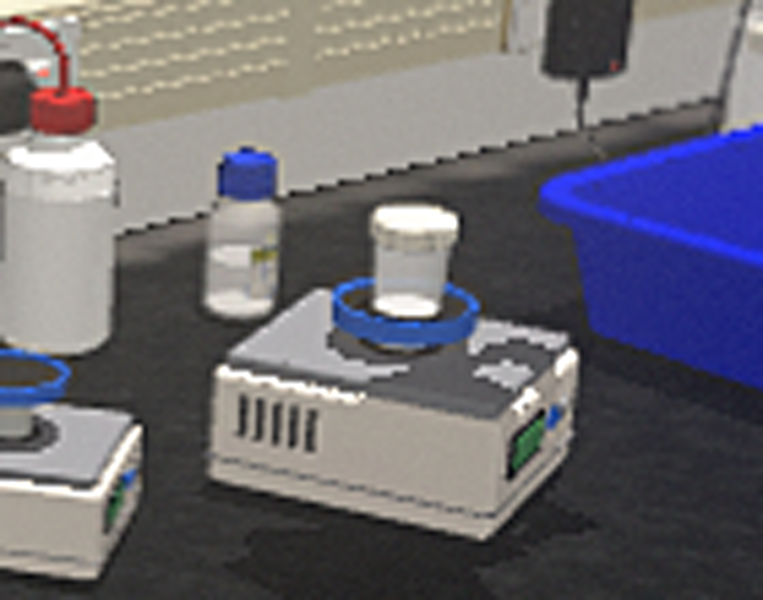

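The lift is latched low, with the pot upright and central on it: the lid is at about (280,133) in the wrist view. The arm is clear, so I'm handing in.

```bash
python3 -c "
from bench import workorder;print(workorder.close_job())"
```

```text
the job is handed in; nothing more can be done
None
```

The job is done and handed in at about 21 s, well inside the 58 s limit. The larger lift is latched down again, with the clear white-lidded pot standing upright on it.

- **Release:** I pushed the lift to its stop with closed fingertips, reading about 18 N. It then came up; the pictures showed the raised dish on its stem.
- **Placing:** I gripped the pot by its lid and stood it on the raised platform. After letting go, its lid measured about 2 mm from the lift centre.
- **Latching:** I pushed the pot and lift down, reading 13 N at the end with the tool about 0.7 mm above the calculated stop height. I pressed 1 mm further, then let go.
- **Last check:** The pictures showed the dish low, at its latched height (its rim measured 72 mm across when taken at that height). The pot was upright and central, and the gripper was well clear above and to one side.

No check failed. The only disagreement was about 2 mm in y between the top and wrist cameras, which is within the stated calibration.

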